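Fasten the emergency drug chest

ROBOT

A 6-joint arm with a two-finger parallel gripper is mounted at the origin on the work surface. World frame = base frame: x ahead of the robot, y to its left, z up, the work surface at z = 0. Lengths are in m, angles in rad, forces in N, time in s.
With the tool pointing down it reaches from about 0.325 to 1 m from the base axis. Payload 5.1 kg.
Tool frame: the origin (TCP) lies where the fingers leave the gripper's body, on its centre line; the fingertips stand 73 mm ahead of it and the grasp point (between the pads) lies 54 mm ahead of it; z points along the fingers, y is the direction in which the jaws open and shut (so a half turn about z gives the same grasp; the last joint's range is limited). The gripper opens to 85 mm and grips with 20 to 120 N. Pads are 22 mm wide; open, the fingers measure 114 mm over their backs; the gripper's body (76 mm by 85 mm) begins 54 mm behind the grasp point. The pads swing forward as they close: fully open they stand 13 mm farther back than shut.
Start: joints at [-1.363, 0.124, 1.65, -0, 1.367, -0.083], TCP at [0.186, -0.623, 0.304] pointing down, gripper open.
Joint ranges: [-2.61, 2.61], [-1.02, 2.33], [0.03, 2.71], [-1.35, 4.49], [0.32, 2.68], [-2.91, 2.91]. Speed limits (rad/s): [2.57, 2.57, 3.14, 3.14, 3.14, 3.14].

INTERFACE

Orientations are given as a rotation vector (axis times angle).
In Python, from rig import r, viewer, finish_job gives the robot as it stands.
- The arm moves only by the tool move_arm, never from a script. Its argument "targets" is a list of rows, each an object of numbers: "tx", "ty", "tz": the shift along the tool's x, y, z in m; "ax", "ay", "az": the turn, a rotation vector about the tool's x, y, z in rad; "fingers": the closure, from -1 (fully open) to 1 (shut). In form: [{"tx": .., "ty": .., "tz": .., "ax": .., "ay": .., "az": .., "fingers": ..}, ...]. A call has 1 to 5 rows; each row is the pose to reach, as a shift and turn from the pose commanded when the call began, along the tool's axes at that moment; what a row does not reach only later rows make up. A row lasts 1/12 s, in which the tool goes at most 41.7 mm and 7.16 degrees, less where a joint would pass 70% of its speed; a pose out of reach is approached as far as the arm can. A call with a gripper value outside its range is refused whole. The fingers move at their own pace and stop on an object; the grip force is fixed at half the most. Time passes only in rows, so rows that repeat a pose let the fingers close. It gives the time, the measured TCP pose, the force and the opening at its end, in the units of the state.
- r.read_state(): the state, without advancing time (a new reading comes with each control period).
- viewer.capture(name): name is "scene" or "side" or "wrist"; returns the picture (384x512x3 uint8, red, green, blue); there is no depth.
- viewer.calibration(name): a dict with "camera_matrix" (3x3 intrinsics, pixels), "extrinsics" (4x4, takes a point from world to camera coordinates). Camera axes: x right, y up, looking along -z (the intrinsics and any distortion apply to the point x, -y, -z); pixel columns grow to the right and rows downward; lengths in m; the calibration is good to about 2 mm. A picture is of the moment at which its call begins: read the wrist's pose just before it. calibration takes no time and is no camera call; for the wrist camera it gives the pose at the moment of the call.
- finish_job(): hands the job in, once; it reports no verdict.
The state is a dict: "t": time; "qpos": joint angles; "dq": joint speeds; "joint_efforts": joint torques, N m; "tcp_pos": TCP position; "orientation": TCP orientation; "ft_force": force on the tool from outside, world axes, zero at the start; "wrist_torque": the same for the moment, N m; "finger_gap": finger opening in m.
Only numpy, scipy, OpenCV 4.12 (cv2) and the standard library are available. Lean on these libraries where they do the work, as an engineer would, in place of code of your own. Each camera call takes 0.05 s, during which the arm holds its last target.

TASK

Fasten the front cover of the dark grey drug chest so that it can go up to the ward: lift the latch's wire loop over the keeper's hook on top of the cover and drop it down on the hook's front side so that it catches, then push the lever over to the rear and down until it snaps flat and draws the cover shut. Do not knock or shift the bottles, boxes and other things around it.

Things in the scene. Friction and masses are not known exactly. Their poses are not given: they have to be found in the camera images.
- chest: heavy dark grey drug chest with aluminium edges, 280 mm wide (y), 222 mm deep with its cover (x), flat roof 190 mm up. Origin on the bench near the middle of its footprint; +x to its rear, -x to its front cover. One steel draw latch on the roof at y = 0 works along x: lever behind, wire loop reaching forward to the keeper. A pan 28 mm wide, 10 mm high lies 9 to 55 mm in front of the origin
- latch_pivot (a point): the lever's pivot (axis along the chest's y), fixed to the chest right above its origin, 214 mm above the bench and 24 mm above the roof; axes as the chest's. The roof ends at the parting line 58 mm in front of it; the top of the cover, level with the roof, goes on from there for 52 mm
- lever (a joint): lever angle: 0 = shut, handle lying to the rear and 0.10 rad below level; 1.67 = handle straight up; grows as it swings up and over to the front, at most 2.2. Slight friction: it stays where it is left. With the loop hooked, shutting it takes up to about 8 N at the handle; dead centre is at 0.23, and from about 0.15 the loop's pull snaps it to 0
- lever_tip (a point): 70 mm from the pivot on the outer face of the lever's handle (upper face when shut, front face when it stands up). The handle is a steel plate 32 mm wide, 4 mm thick, 26 to 78 mm from the pivot, with an upturned lip at its end; its outer face lies 6 mm off the line from the pivot along the lever. Site x points along the handle away from the pivot
- loop_pin (a point): the pin that joins the loop to the lever, on the lever's centre line 20 mm from the pivot. The loop swings freely about it and drops by its own weight; lever and loop are two links from the pivot, so when the bar is moved the lever follows
- loop_bar (a point): middle of the loop's free cross bar, 96.5 mm from the pin. The loop is a U of round 6 mm steel wire, 46 mm wide over its two straight rails, which can be gripped across beside the bar. Site +x points along the rails back to the pin. At the start the bar rests against the rear of the keeper's hook plate or on top of it
- keeper (a point): the keeper's seat, on the cover: where the middle of the hooked bar lies; axes as the cover's (x to the rear, z up). Cover shut: 75 mm in front of the pivot and 10.5 mm below it; ajar: 10 mm farther forward. The keeper has a foot 26 mm wide, 10 mm high; the bar lying on it is at seat height. Beside it the cover's top is 13.5 mm below the seat
- hook_top (a point): middle of the top edge of the keeper's hook plate, 4 mm thick and 26 mm wide, which stands just behind the seat and leans 20 degrees to the front; 13 mm above the seat and 0 to 1 mm behind it. The bar has to pass over it and come down in front of it, at least 8 mm in front of the seat; the rails pass either side with 4 mm to spare
- cover (a joint): how far the front cover leans forward about its lower edge, rad: 0 = fully shut; about 0.055 (10 mm at the top) ajar, where its seal pushes it while the latch is undone; about 0.01 when the latch is fastened
- pill_jar: white screw-cap pill jar, 52 mm across, 72 mm tall, standing on the chest's roof to the left (+y) of the latch; origin under its centre
- carton: small white medicine carton 75 x 45 x 30 mm lying on the chest's roof to the right (-y) of the latch; origin under its centre
- lotion: white bottle, 64 mm across, 170 mm tall, standing beside the chest; origin under its centre
- amber: brown glass bottle, 60 mm across, 125 mm tall, standing beside the chest; origin under its centre
- stapler: black and grey desk stapler 130 x 36 x 50 mm; origin under its centre
- mortar: white porcelain mortar (bowl), 110 mm across, 75 mm tall; origin under its centre
- tablet_box: brown cardboard box 120 x 70 x 45 mm; origin under its centre

How it is judged:
By the outcome, as a careful person would: the job done as asked, in the order asked, and still so for the second after the job is handed in, with the robot touching nothing.
It also fails if it takes over 48 s, if anything falls off the work surface, if the arm or the gripper's body presses on something with over 40 N, if the wrist force passes 120 N, or if a joint passes its speed limit or range.

## Working session

There is one attempt and no reset: what is moved stays moved. The work goes in short steps, Python scripts to look and compute and a tool call to move; the robot and the scene stay as the last step left them, time stands still between calls to the robot, and variables do not carry over. Pictures are saved under pics/ and viewed, and the job is handed in when it is done.

Besides the shell and the picture viewer there is one more tool, called after "Request:" as name([rows], argument=value, ...), one row to a line, values as JSON. move_arm: Moves the arm, as the interface text tells. Its arguments: {"type":"object","properties":{"targets":{"type":"array","items":{"type":"object","properties":{"tx":{"type":"number"},"ty":{"type":"number"},"tz":{"type":"number"},"ax":{"type":"number"},"ay":{"type":"number"},"az":{"type":"number"},"fingers":{"type":"number"}}}}},"required":["targets"]}

```bash
ls; mkdir -p pics
python3 - <<'E'
from rig import r, viewer
import cv2
print(r.read_state())
for n in ["scene","side","wrist"]:
    c=viewer.calibration(n); print(n,{k:(v.round(4).tolist() if hasattr(v,'round') else v) for k,v in c.items()})
    im=viewer.capture(n); cv2.imwrite(f"pics/{n}0.png",im[:,:,::-1])
E
```

```text
pics
{'t': 0.0, 'qpos': array([-1.36256227e+00,  1.24519583e-01,  1.65167154e+00,  3.20871991e-05,
        1.36748141e+00, -8.25965808e-02]), 'dq': array([ 2.60951059e-03, -3.52762652e-04,  1.87315346e-03, -9.54824986e-04,
        2.09201797e-05, -4.30975293e-04]), 'joint_efforts': array([-1.10556593e-03, -4.23612571e+01, -3.65453768e+01, -1.84543560e-04,
        6.95178634e-03, -1.55290701e-05]), 'tcp_pos': array([ 0.18627256, -0.6222644 ,  0.30264493]), 'orientation': array([-3.10638134e+00, -4.54916201e-01,  1.55739235e-04]), 'ft_force': array([ 0.19590062,  0.62980878, -0.28106352]), 'wrist_torque': array([-0.02309468,  0.05841148, -0.0045184 ]), 'finger_gap': 0.08488463526430119}
scene {'camera_matrix': [[376.4387, 0.0, 252.4484], [0.0, 376.4387, 191.8038], [0.0, 0.0, 1.0]], 'extrinsics': [[0.1375, 0.9905, 0.0053, -0.0517], [-0.5257, 0.0685, 0.8479, 0.1414], [0.8395, -0.1194, 0.5301, -1.767], [0.0, 0.0, 0.0, 1.0]]}
side {'camera_matrix': [[373.3555, 0.0, 255.3992], [0.0, 373.3555, 192.3035], [0.0, 0.0, 1.0]], 'extrinsics': [[-0.9961, -0.0874, -0.0086, 0.5398], [0.0499, -0.6443, 0.7631, -0.1466], [-0.0723, 0.7597, 0.6462, -1.063], [0.0, 0.0, 0.0, 1.0]]}
wrist {'camera_matrix': [[329.7512, 0.0, 253.8828], [0.0, 329.7512, 193.4566], [0.0, 0.0, 1.0]], 'extrinsics': [[0.287, -0.9579, -0.0037, -0.6483], [0.9066, 0.2729, -0.3218, 0.0428], [0.3093, 0.089, 0.9468, -0.3842], [0.0, 0.0, 0.0, 1.0]]}
```

View pics/scene0.png

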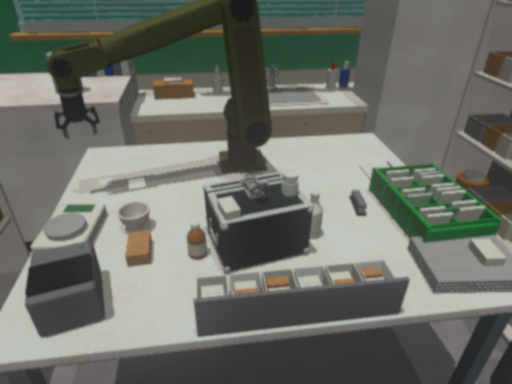

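View pics/side0.png

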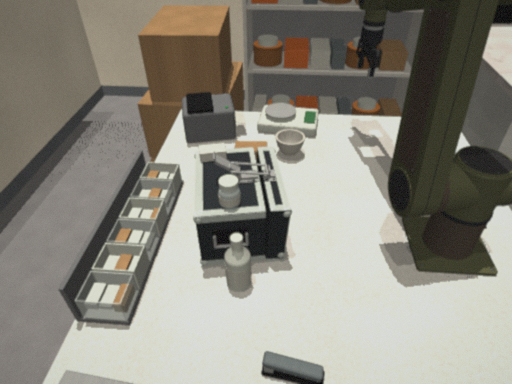

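View pics/wrist0.png

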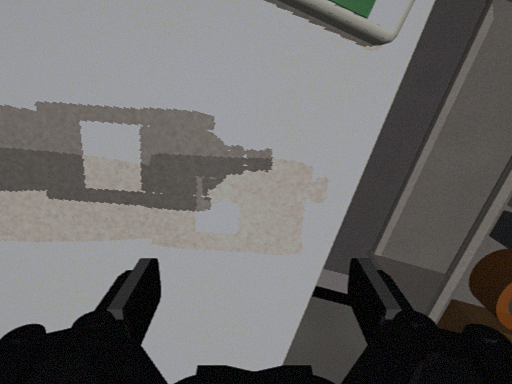

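Run:
```python
import cv2
a=cv2.imread("pics/side0.png")[130:290,170:310]; cv2.imwrite("pics/side0c.png",cv2.resize(a,None,fx=5,fy=5,interpolation=cv2.INTER_CUBIC)[:,:700][:600] if 0 else cv2.resize(a[:110],None,fx=5.4,fy=5.4,interpolation=cv2.INTER_CUBIC))
a=cv2.imread("pics/scene0.png")[165:275,190:330]; cv2.imwrite("pics/scene0c.png",cv2.resize(a,None,fx=5.4,fy=5.4,interpolation=cv2.INTER_CUBIC))
```

```text
(no output)
```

View pics/side0c.png

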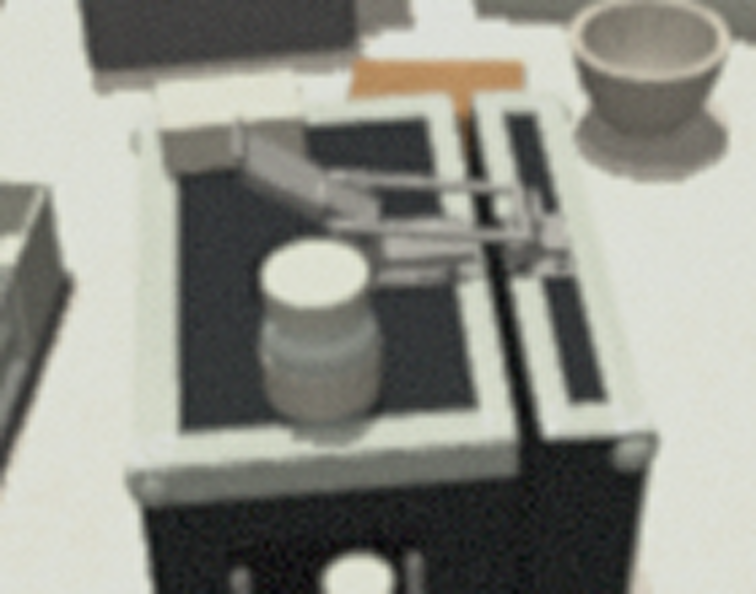

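View pics/scene0c.png

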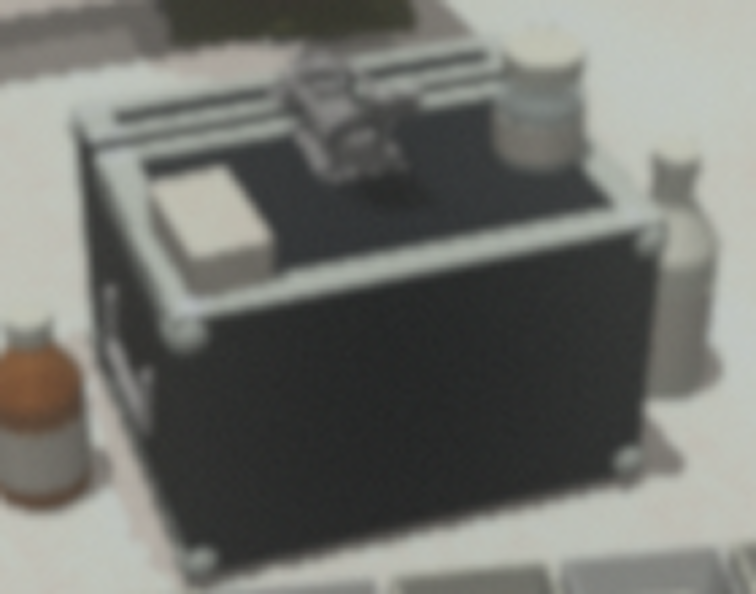

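```bash
cat > h.py <<'E'
import numpy as np, cv2
from scipy.optimize import least_squares
from scipy.spatial.transform import Rotation as R
def proj(c,P):
    P=np.atleast_2d(P); E=np.array(c["extrinsics"]);K=np.array(c["camera_matrix"])
    q=P@E[:3,:3].T+E[:3,3]; q=q*[1,-1,-1]; u=q@K.T
    return u[:,:2]/u[:,2:]
def chest2w(p,L):
    L=np.atleast_2d(L);x,y,a=p
    return np.c_[x+np.cos(a)*L[:,0]-np.sin(a)*L[:,1], y+np.sin(a)*L[:,0]+np.cos(a)*L[:,1], L[:,2]]
def ray(c,u,v):
    E=np.array(c["extrinsics"]);K=np.array(c["camera_matrix"])
    d=np.linalg.inv(K)@[u,v,1]; d=d*[1,-1,-1]; o=-E[:3,:3].T@E[:3,3]
    return o,E[:3,:3].T@d
def atz(c,u,v,z):
    o,d=ray(c,u,v); return o+d*(z-o[2])/d[2]
def tri(obs):
    A=np.zeros((3,3));b=np.zeros(3)
    for c,u,v in obs:
        o,d=ray(c,u,v); d/=np.linalg.norm(d); M=np.eye(3)-np.outer(d,d);A+=M;b+=M@o
    return np.linalg.solve(A,b)
E
python3 - <<'E'
from h import *
from rig import viewer
s=viewer.calibration("side");c=viewer.calibration("scene")
obs=[(s,[195,219],[.112,.14,.19]),(s,[291.3,211.5],[-.12,.14,.19]),(s,[196,153],[.112,-.14,.19]),(c,[224.3,222.4],[.112,-.14,.19]),(c,[311.3,205.7],[.112,.14,.19]),(c,[204,187],[-.12,-.14,.19])]
f=lambda p:np.concatenate([proj(k,chest2w(p,L))[0]-uv for k,uv,L in obs])
r=least_squares(f,[.6,0,0],loss='soft_l1');print(r.x,f(r.x).round(1))
p=r.x
for n,L in dict(pivot=[0,0,.214],hook=[-.0845,0,.2165]).items():print(n,chest2w(p,L))
E
```

```text
[ 0.58865832 -0.01389845  0.19905908] [-0.3 -0.4  0.7 -1.  -0.1 -1.  -0.3  1.2  3.5 -0.4  0.8 -3.9]
pivot [[ 0.58865832 -0.01389845  0.214     ]]
hook [[ 0.50582693 -0.03060808  0.2165    ]]
```

```bash
cat >> h.py <<'E'
def delta(state,pos,yaw):
    "rows for move_arm: shift and turn from the measured pose to a downward pose; yaw of tool x"
    Rc=R.from_rotvec(state["orientation"]); 
    Rt=R.from_euler('z',yaw)*R.from_euler('x',np.pi)
    return (Rc.inv().apply(np.array(pos)-state["tcp_pos"])).round(4),(Rc.inv()*Rt).as_rotvec().round(4)
E
python3 - <<'E'
from h import *
from rig import viewer,r
s=viewer.calibration("side");c=viewer.calibration("scene")
p=[.589,-.014,.199]
def inv(p,w):
    w=np.array(w);a=p[2];d=w[:2]-p[:2];return [round(float(np.cos(a)*d[0]+np.sin(a)*d[1]),3),round(float(-np.sin(a)*d[0]+np.cos(a)*d[1]),3)]
print("jar top",inv(p,atz(s,228.3,180,.262)),inv(p,atz(c,290.5,175,.262)))
print("carton top", [inv(p,atz(c,190+u/5.4,165+v/5.4,.22)) for u,v in [(155,182),(222,168),(270,245),(190,260)]])
print(delta(r.read_state(),[.52,-.028,.4],.2+np.pi))
E
```

```text
jar top [0.026, 0.095] [0.036, 0.09]
carton top [[0.03, -0.132], [0.028, -0.094], [0.106, -0.091], [0.106, -0.134]]
(array([ 0.4901, -0.4739, -0.0962]), array([ 1.0000e-04, -2.5000e-03, -3.0508e+00]))
```

Request:
move_arm([
  {"tz": -0.04,"az": -0.12,"fingers": -1},
  {"tz": -0.08,"az": -0.24,"fingers": -1},
  {"tz": -0.1,"ty": -0.04,"az": -0.36,"fingers": -1},
  {"tz": -0.1,"ty": -0.08,"az": -0.48,"fingers": -1},
  {"tz": -0.1,"ty": -0.12,"az": -0.6,"fingers": -1},
])

```text
invalid input at $.targets[0]: expected keys tx, ty, tz, ax, ay, az, fingers
```

Request:
move_arm([
  {"tx": 0,"ty": 0,"tz": -0.04,"ax": 0,"ay": 0,"az": -0.12,"fingers": -1},
  {"tx": 0,"ty": 0,"tz": -0.08,"ax": 0,"ay": 0,"az": -0.24,"fingers": -1},
  {"tx": 0.02,"ty": -0.03,"tz": -0.1,"ax": 0,"ay": 0,"az": -0.36,"fingers": -1},
  {"tx": 0.04,"ty": -0.06,"tz": -0.1,"ax": 0,"ay": 0,"az": -0.48,"fingers": -1},
  {"tx": 0.06,"ty": -0.09,"tz": -0.1,"ax": 0,"ay": 0,"az": -0.6,"fingers": -1},
])

```text
t: 0.57
tcp_pos: [0.2182, -0.5188, 0.4062]
orientation: [2.828, 1.359, -0.001]
ft_force: [0.4, 0.7, 1.0]
finger_gap: 0.0855
```

```bash
python3 -c "
from h import *
from rig import r
print(delta(r.read_state(),[.52,-.028,.4],.2+np.pi))"
```

```text
(array([ 0.5718, -0.0712,  0.0049]), array([-9.000e-04,  4.800e-03, -2.446e+00]))
```

Request:
move_arm([
  {"tx": 0.035,"ty": -0.004,"tz": 0,"ax": 0,"ay": 0,"az": -0.12,"fingers": -1},
  {"tx": 0.07,"ty": -0.008,"tz": 0,"ax": 0,"ay": 0,"az": -0.24,"fingers": -1},
  {"tx": 0.105,"ty": -0.012,"tz": 0,"ax": 0,"ay": 0,"az": -0.36,"fingers": -1},
  {"tx": 0.14,"ty": -0.016,"tz": 0,"ax": 0,"ay": 0,"az": -0.48,"fingers": -1},
  {"tx": 0.175,"ty": -0.02,"tz": 0,"ax": 0,"ay": 0,"az": -0.61,"fingers": -1},
])

```text
t: 0.98
tcp_pos: [0.3129, -0.369, 0.4036]
orientation: [-2.297, -2.143, -0.0]
ft_force: [0.5, -0.3, 0.9]
finger_gap: 0.0851
```

```bash
python3 -c "
from h import *
from rig import r
print(delta(r.read_state(),[.52,-.028,.4],.2+np.pi))"
```

```text
(array([0.3545, 0.1829, 0.0037]), array([ 2.0000e-04, -2.0000e-04, -1.8402e+00]))
```

Request:
move_arm([
  {"tx": 0.03,"ty": 0.015,"tz": 0,"ax": 0,"ay": 0,"az": -0.12,"fingers": -1},
  {"tx": 0.06,"ty": 0.03,"tz": 0,"ax": 0,"ay": 0,"az": -0.24,"fingers": -1},
  {"tx": 0.09,"ty": 0.045,"tz": 0,"ax": 0,"ay": 0,"az": -0.36,"fingers": -1},
  {"tx": 0.12,"ty": 0.06,"tz": 0,"ax": 0,"ay": 0,"az": -0.48,"fingers": -1},
  {"tx": 0.15,"ty": 0.075,"tz": 0,"ax": 0,"ay": 0,"az": -0.61,"fingers": -1},
])

```text
t: 1.4
tcp_pos: [0.3989, -0.2251, 0.4037]
orientation: [1.554, 2.73, 0.0]
ft_force: [0.8, 0.6, 0.2]
finger_gap: 0.0851
```

```bash
python3 -c "
from h import *
from rig import r
print(delta(r.read_state(),[.52,-.028,.4],.2+np.pi))"
```

```text
(array([0.1076, 0.2047, 0.0037]), array([ 0.000e+00,  1.000e-04, -1.235e+00]))
```

Request:
move_arm([
  {"tx": 0.015,"ty": 0.029,"tz": 0,"ax": 0,"ay": 0,"az": -0.12,"fingers": -1},
  {"tx": 0.03,"ty": 0.058,"tz": 0,"ax": 0,"ay": 0,"az": -0.24,"fingers": -1},
  {"tx": 0.045,"ty": 0.087,"tz": 0,"ax": 0,"ay": 0,"az": -0.36,"fingers": -1},
  {"tx": 0.06,"ty": 0.114,"tz": 0,"ax": 0,"ay": 0,"az": -0.48,"fingers": -1},
  {"tx": 0.075,"ty": 0.143,"tz": 0,"ax": 0,"ay": 0,"az": -0.61,"fingers": -1},
])

```text
t: 1.82
tcp_pos: [0.4843, -0.0881, 0.4037]
orientation: [-0.67, -3.069, 0.0]
ft_force: [0.6, -0.4, 0.7]
finger_gap: 0.0847
```

```bash
python3 -c "
from h import *
from rig import r
print(delta(r.read_state(),[.52,-.028,.4],.2+np.pi))"
```

```text
(array([-0.0074,  0.0695,  0.0037]), array([-2.000e-04, -2.000e-04, -6.296e-01]))
```

Request:
move_arm([
  {"tx": -0.002,"ty": 0.014,"tz": 0,"ax": 0,"ay": 0,"az": -0.12,"fingers": -1},
  {"tx": -0.004,"ty": 0.028,"tz": 0,"ax": 0,"ay": 0,"az": -0.24,"fingers": -1},
  {"tx": -0.006,"ty": 0.042,"tz": 0,"ax": 0,"ay": 0,"az": -0.36,"fingers": -1},
  {"tx": -0.007,"ty": 0.07,"tz": 0.003,"ax": 0,"ay": 0,"az": -0.48,"fingers": -1},
  {"tx": -0.007,"ty": 0.07,"tz": 0.003,"ax": 0,"ay": 0,"az": -0.6,"fingers": -1},
])

```text
t: 2.23
tcp_pos: [0.5207, -0.0264, 0.3998]
orientation: [0.272, -3.129, -0.003]
ft_force: [-0.4, -0.6, 0.1]
finger_gap: 0.0858
```

Run:
```python
from h import *
from rig import viewer,r
import pickle
im={}
for n in ["wrist","side"]:
    st=r.read_state();c=viewer.calibration(n);a=viewer.capture(n);im[n]=(c,a,st);cv2.imwrite(f"pics/{n}1.png",a[:,:,::-1])
pickle.dump(im,open("v1.pkl","wb"))
print(st["tcp_pos"],st["orientation"],st["dq"].round(3))
a=cv2.imread("pics/side1.png")[120:230,170:310]; cv2.imwrite("pics/side1c.png",cv2.resize(a,None,fx=5.4,fy=5.4,interpolation=cv2.INTER_CUBIC))
a=cv2.imread("pics/wrist1.png"); cv2.imwrite("pics/wrist1c.png",cv2.resize(a,None,fx=1.56,fy=1.56,interpolation=cv2.INTER_CUBIC))
```

```text
[ 0.52023872 -0.02757872  0.39995042] [ 2.76780399e-01 -3.12774827e+00 -1.07493611e-03] [-0.031 -0.015  0.006 -0.018  0.005  0.277]
```

View pics/wrist1c.png

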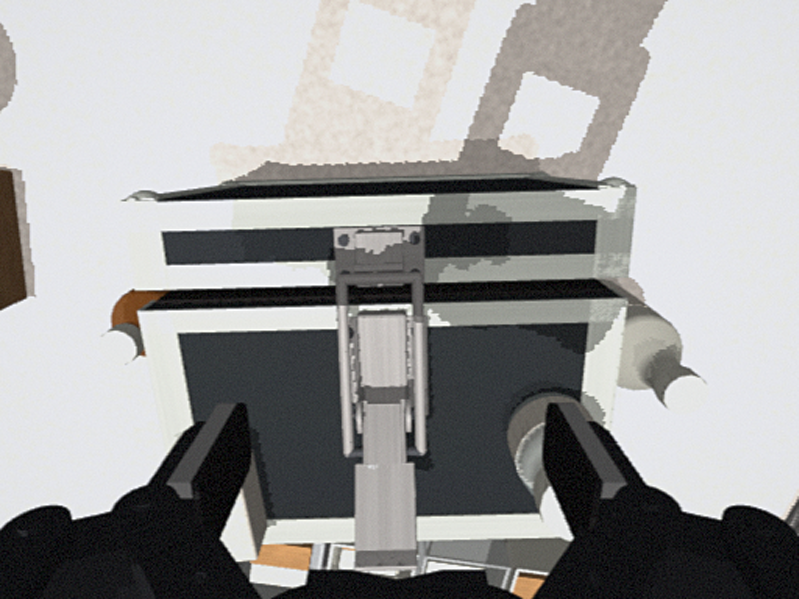

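View pics/side1c.png

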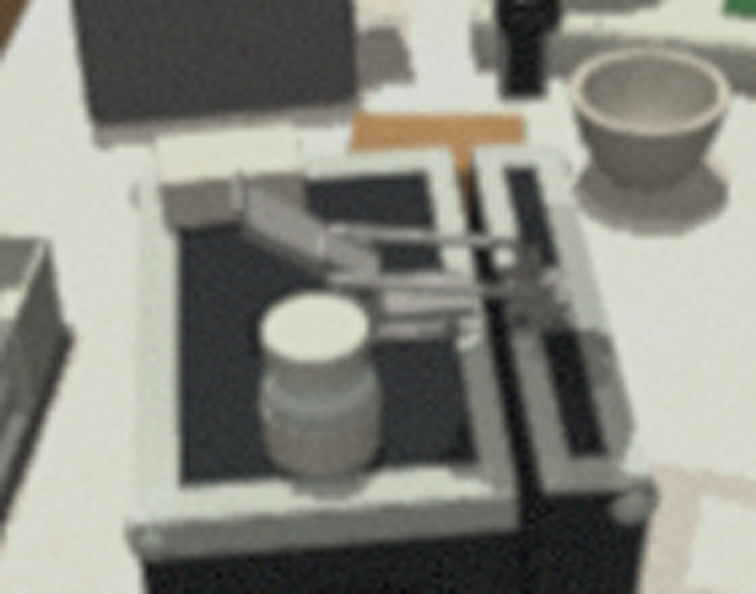

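```bash
cat > fit.py <<'E'
from h import *
import pickle
im=pickle.load(open("v1.pkl","rb"));c=im["wrist"][0]
k=512/799
F=[([140,311],[-.058,-.14,.19]),([627,304],[-.058,.14,.19]),([161,232],None)]
def lat(th,ph):
    a=th-.10; u=np.array([np.cos(a),0,np.sin(a)]);n=np.array([-np.sin(a),0,np.cos(a)]);P=np.array([0,0,.214])
    pin=P+.02*u; bar=pin+.0965*np.array([-np.cos(ph),0,np.sin(ph)])
    end=P+.078*u+.006*n
    y=np.array([0,1,0])
    return {"pinL":pin-.02*y,"pinR":pin+.02*y,"barL":bar-.02*y,"barR":bar+.02*y,"endL":end-.016*y,"endR":end+.016*y,"hL":P+.026*u+.006*n-.016*y,"hR":P+.026*u+.006*n+.016*y,"bar":bar,"pin":pin}
obs={"pinL":(348,455),"pinR":(420,453),"barL":(342,276),"barR":(420,275),"endL":(356,552),"endR":(416,551)}
def f(q):
    p=q[:3];L=lat(q[3],q[4]);o=[]
    for uv,X in F[:2]: o.append(proj(c,chest2w(p,X))[0]-np.array(uv)*k)
    for n,uv in obs.items():
        e=proj(c,chest2w(p,L[n]))[0]-np.array(uv)*k
        o.append(e*(0.4 if n[:3]=="end" else 1))
    return np.concatenate(o)
if __name__=="__main__":
    r=least_squares(f,[.589,-.014,.2,.6,0],loss='soft_l1')
    print(r.x.round(4));print(f(r.x).reshape(-1,2).round(1))
    L=lat(*r.x[3:]);print("chest: pin",L["pin"].round(4),"bar",L["bar"].round(4)," world bar",chest2w(r.x[:3],L["bar"]).round(4))
    J=r.jac;print("sd/px",np.sqrt(np.diag(np.linalg.inv(J.T@J))).round(4))
    # hook top predicted px
    for X in ([-.0845,-.013,.2165],[-.0845,.013,.2165],[-.085,0,.2035]): print(proj(c,chest2w(r.x[:3],X))[0]/k)
E
python3 fit.py
python3 - <<'E'
import cv2
a=cv2.imread("pics/wrist1.png")[130:310,200:290]; cv2.imwrite("pics/w1z.png",cv2.resize(a[:100],None,fx=6,fy=6,interpolation=cv2.INTER_CUBIC))
E
```

```text
[ 0.596  -0.019   0.1865  1.2155 -0.1106]
[[ 1.8  0.6]
 [-2.   0.9]
 [-0.1 -3.2]
 [ 0.6 -2.5]
 [-0.4 -0.1]
 [ 0.2 -0.2]
 [-2.   1.6]
 [ 0.5  1.6]]
chest: pin [0.0088 0.     0.232 ] bar [-0.0871  0.      0.2213]  world bar [[ 0.5104 -0.0352  0.2213]]
sd/px [0.0009 0.0005 0.0054 0.0748 0.059 ]
[356.04822713 277.93626107]
[406.35539503 277.24876802]
[381.74844492 270.01559624]
```

View pics/w1z.png

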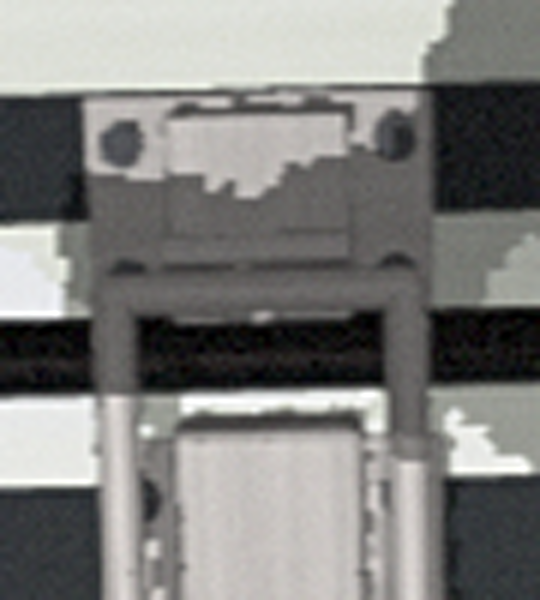

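```bash
cat > fit2.py <<'E'
import fit
from fit import *
s=im["side"][0]
so={"pinL":(335,180),"pinR":(338,226),"barL":(520,188),"barR":(530,238),"endR":(242,165)}
corn=[([135,480],[.112,.14,.19]),([655,440],[-.12,.14,.19]),([140,130],[.112,-.14,.19]),([520,430],[-.058,.14,.19])]
obs.update(barL=(342,278),barR=(420,278),pinL=(348,452),pinR=(420,450))
def g(q):
    p=q[:3];L=lat(q[3],q[4]);o=[f(q)]
    for n,uv in so.items(): o.append(proj(s,chest2w(p,L[n]))[0]-(np.array(uv)/5.4+[170,130])-q[5:7])
    for uv,X in corn: o.append(proj(s,chest2w(p,X))[0]-(np.array(uv)/5.4+[170,130])-q[5:7])
    o.append(q[5:7]*.7)
    return np.concatenate(o)
r=least_squares(g,[.589,-.014,.2,.6,0,0,0],loss='soft_l1')
print(r.x.round(4));print(g(r.x).reshape(-1,2).round(1).tolist())
L=lat(*r.x[3:5]);print("chest: pin",L["pin"].round(4),"bar",L["bar"].round(4)," world bar",chest2w(r.x[:3],L["bar"]).round(4))
J=r.jac;print("sd/px",np.sqrt(np.diag(np.linalg.inv(J.T@J))).round(4))
E
python3 fit2.py
```

```text
[ 0.5936 -0.0195  0.1931  0.8033 -0.1435 -1.7606 -1.6224]
[[1.1, -1.0], [-2.0, -2.6], [0.6, -0.7], [0.4, -0.3], [0.1, 1.2], [-0.9, 0.2], [-0.5, 4.2], [0.3, 4.1], [-1.0, 0.2], [-0.7, 0.7], [0.5, 0.5], [0.6, 0.2], [-0.1, -1.3], [-0.5, -0.6], [0.1, -0.8], [0.7, -1.7], [-0.4, 3.0], [-1.2, -1.1]]
chest: pin [0.0153 0.     0.2269] bar [-0.0803  0.      0.2131]  world bar [[ 0.5149 -0.0349  0.2131]]
sd/px [6.000e-04 5.000e-04 5.800e-03 4.740e-02 2.810e-02 4.907e-01 5.815e-01]
```

```bash
python3 -c "
from h import *
from rig import r
print(delta(r.read_state(),[.5238,-.0333,.3],.19+np.pi))"
```

```text
(array([-0.0031, -0.0055,  0.1002]), array([ 0.0003, -0.0014, -0.0243]))
```

Request:
move_arm([
  {"tx": -0.003,"ty": -0.0055,"tz": 0.035,"ax": 0,"ay": 0,"az": -0.012,"fingers": -0.4},
  {"tx": -0.003,"ty": -0.0055,"tz": 0.07,"ax": 0,"ay": 0,"az": -0.012,"fingers": -0.4},
  {"tx": -0.003,"ty": -0.0055,"tz": 0.1,"ax": 0,"ay": 0,"az": -0.012,"fingers": -0.4},
  {"tx": -0.003,"ty": -0.0055,"tz": 0.1,"ax": 0,"ay": 0,"az": -0.012,"fingers": -0.4},
])

```text
t: 2.67
tcp_pos: [0.5204, -0.0342, 0.2932]
orientation: [0.269, -3.117, -0.005]
ft_force: [-0.5, -0.4, -1.2]
finger_gap: 0.0594
```

```bash
cat > look.py <<'E'
import sys,pickle
from h import *
from rig import viewer,r
t=sys.argv[1]; im={}
for n in sys.argv[2:]:
    st=r.read_state();c=viewer.calibration(n);a=viewer.capture(n);im[n]=(c,a,st);cv2.imwrite(f"pics/{n}{t}.png",a[:,:,::-1])
    if n=="side": b=cv2.resize(a[110:220,180:320],None,fx=5.4,fy=5.4,interpolation=cv2.INTER_CUBIC)
    elif n=="wrist": b=cv2.resize(a,None,fx=1.56,fy=1.56,interpolation=cv2.INTER_CUBIC)
    else: b=cv2.resize(a[140:250,190:330],None,fx=5.4,fy=5.4,interpolation=cv2.INTER_CUBIC)
    cv2.imwrite(f"pics/{n}{t}c.png",b[:,:,::-1])
pickle.dump(im,open(f"v{t}.pkl","wb"))
print(st["t"],st["tcp_pos"].round(4),st["orientation"].round(4),st["ft_force"].round(2),st["finger_gap"])
E
python3 look.py 2 wrist side
```

```text
2.7167 [ 0.5218 -0.0343  0.297 ] [ 2.707e-01 -3.122e+00 -3.000e-03] [-0.29 -0.77  0.82] 0.05949359744204234
```

View pics/wrist2c.png

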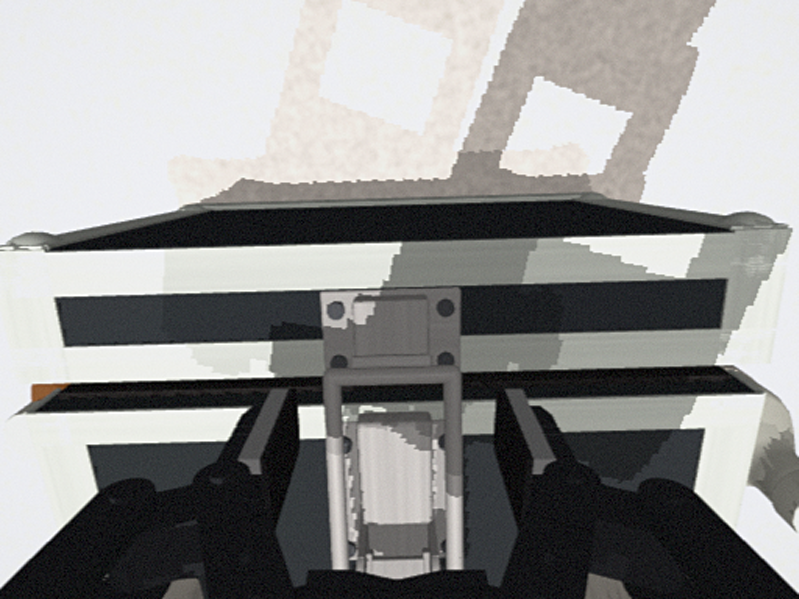

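View pics/side2c.png

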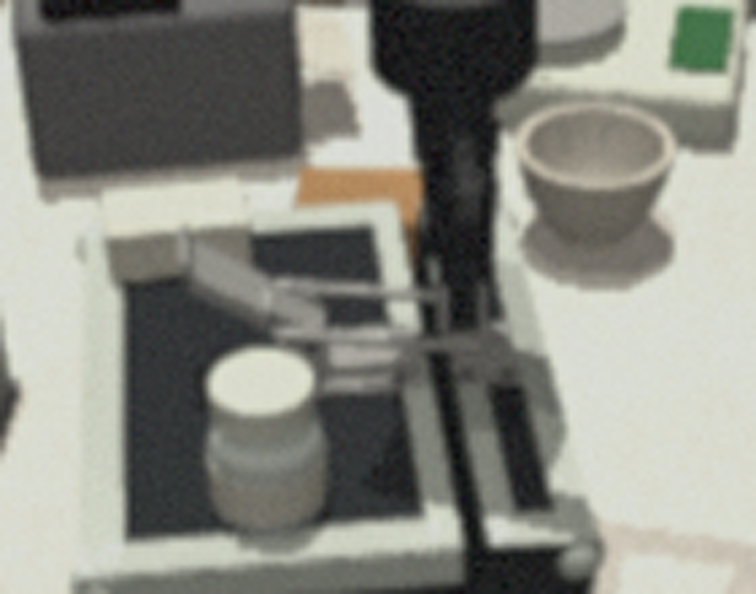

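```bash
python3 -c "
from h import *
from rig import r
s=r.read_state();print(s['tcp_pos'],delta(s,[.5238,-.0338,.274],.19+np.pi))"
```

```text
[ 0.52318089 -0.03449246  0.30035302] (array([-0.0008,  0.0006,  0.0264]), array([ 0.0007, -0.0022, -0.0164]))
```

Request:
move_arm([
  {"tx": -0.001,"ty": 0.0005,"tz": 0.026,"ax": 0,"ay": 0,"az": -0.016,"fingers": -0.4},
  {"tx": -0.001,"ty": 0.0005,"tz": 0.026,"ax": 0,"ay": 0,"az": -0.016,"fingers": -0.4},
  {"tx": -0.001,"ty": 0.0005,"tz": 0.026,"ax": 0,"ay": 0,"az": -0.016,"fingers": -0.15},
])

```text
t: 3.02
tcp_pos: [0.5249, -0.0337, 0.2764]
orientation: [-0.299, 3.127, -0.0]
ft_force: [0.0, 0.3, 0.3]
finger_gap: 0.0496
```

```bash
python3 look.py 3 wrist side
```

```text
3.0667 [ 0.5253 -0.0337  0.2773] [-2.9950e-01  3.1248e+00 -1.1000e-03] [0.9  0.25 0.53] 0.049231041526244
```

View pics/wrist3c.png

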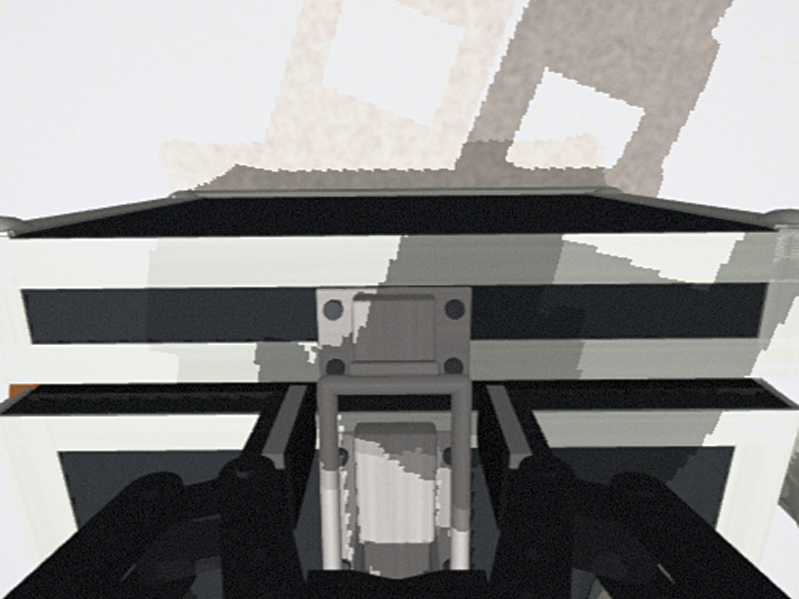

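View pics/side3c.png

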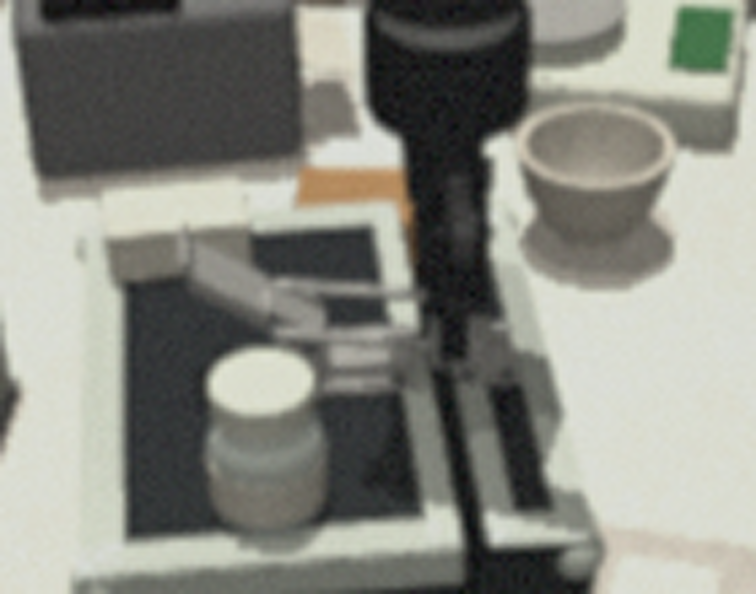

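Request:
move_arm([
  {"tx": 0.0,"ty": 0,"tz": 0.002,"ax": 0,"ay": 0,"az": 0,"fingers": -0.15},
  {"tx": 0.0,"ty": 0,"tz": 0.002,"ax": 0,"ay": 0,"az": 0,"fingers": 0.0},
  {"tx": 0.0,"ty": 0,"tz": 0.002,"ax": 0,"ay": 0,"az": 0,"fingers": 0.3},
  {"tx": 0.0,"ty": 0,"tz": 0.002,"ax": 0,"ay": 0,"az": 0,"fingers": 0.3},
  {"tx": 0.0,"ty": 0,"tz": 0.002,"ax": 0,"ay": 0,"az": 0,"fingers": 0.3},
])

```text
t: 3.53
tcp_pos: [0.5257, -0.0338, 0.2748]
orientation: [-0.301, 3.123, -0.003]
ft_force: [2.6, -2.0, 5.8]
finger_gap: 0.0433
```

```bash
python3 look.py 4 wrist side
```

```text
3.5833 [ 0.5257 -0.0338  0.2748] [-3.0100e-01  3.1234e+00 -2.5000e-03] [ 1.95 -1.42  5.27] 0.04305271086436047
```

View pics/wrist4c.png

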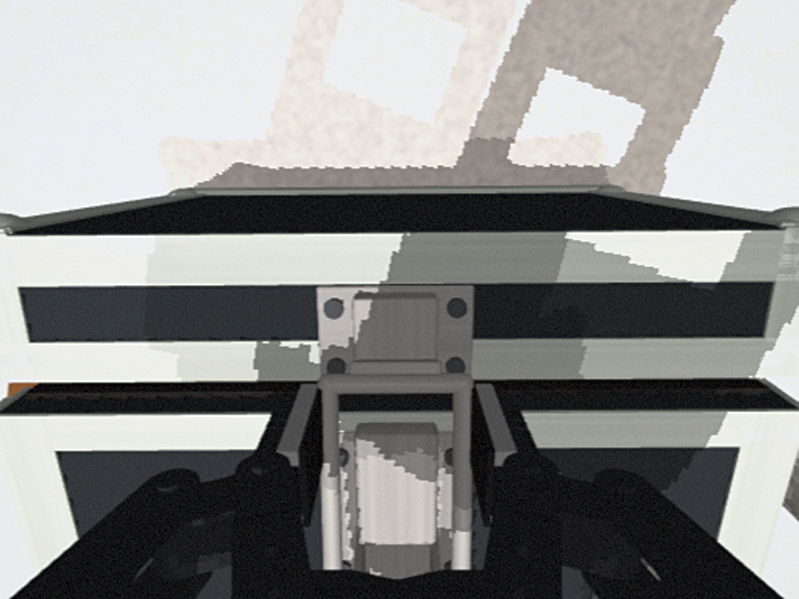

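View pics/side4c.png

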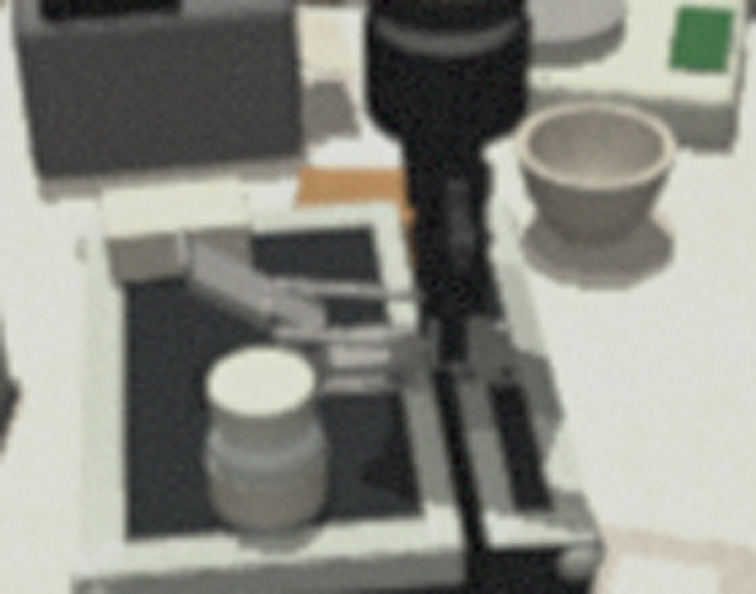

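Request:
move_arm([
  {"tx": 0.0,"ty": 0,"tz": -0.006,"ax": 0,"ay": 0,"az": 0,"fingers": 0.3},
  {"tx": 0.0,"ty": 0,"tz": -0.012,"ax": 0,"ay": 0,"az": 0,"fingers": 0.3},
  {"tx": 0.0,"ty": 0,"tz": -0.018,"ax": 0,"ay": 0,"az": 0,"fingers": 0.3},
  {"tx": 0.0,"ty": 0,"tz": -0.018,"ax": 0,"ay": 0,"az": 0,"fingers": 0.3},
])

```text
t: 3.97
tcp_pos: [0.5239, -0.0344, 0.2902]
orientation: [0.298, -3.124, 0.003]
ft_force: [2.1, -5.5, -4.6]
finger_gap: 0.043
```

```bash
python3 look.py 5 wrist side
```

```text
4.0167 [ 0.5239 -0.0343  0.2897] [ 2.9790e-01 -3.1242e+00  2.5000e-03] [ 2.77 -6.09 -4.54] 0.04267485885505739
```

View pics/wrist5c.png

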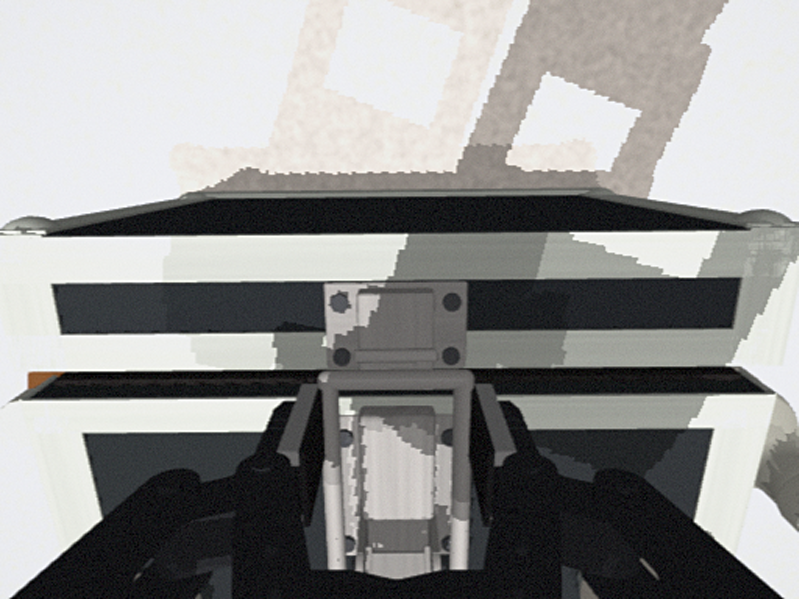

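View pics/side5c.png

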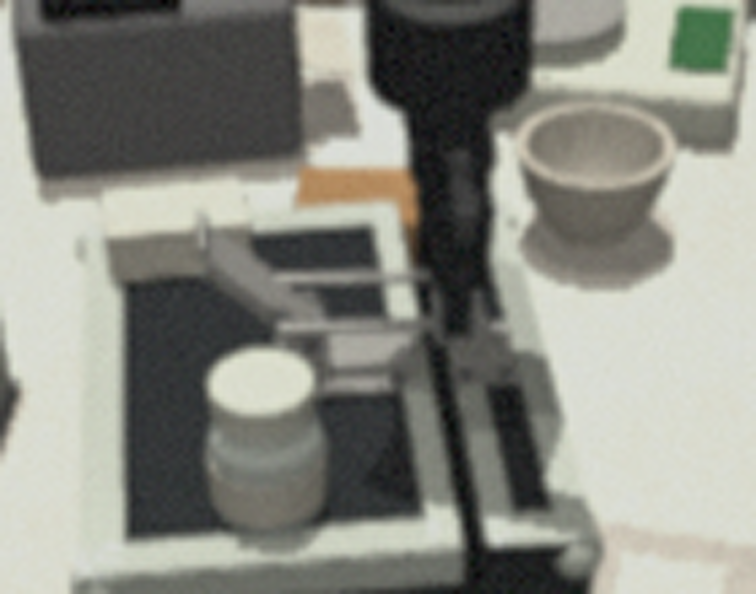

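Request:
move_arm([
  {"tx": 0.0,"ty": 0,"tz": -0.005,"ax": 0,"ay": 0,"az": 0,"fingers": 0.3},
  {"tx": 0.006,"ty": 0,"tz": -0.006,"ax": 0,"ay": 0,"az": 0,"fingers": 0.3},
  {"tx": 0.013,"ty": 0,"tz": -0.006,"ax": 0,"ay": 0,"az": 0,"fingers": 0.3},
  {"tx": 0.02,"ty": 0,"tz": -0.006,"ax": 0,"ay": 0,"az": 0,"fingers": 0.3},
  {"tx": 0.02,"ty": 0,"tz": -0.006,"ax": 0,"ay": 0,"az": 0,"fingers": 0.3},
])

```text
t: 4.48
tcp_pos: [0.5047, -0.0383, 0.297]
orientation: [-0.296, 3.127, -0.003]
ft_force: [4.3, -7.0, -2.9]
finger_gap: 0.0434
```

```bash
python3 look.py 6 wrist side
```

```text
4.5333 [ 0.5048 -0.0383  0.2969] [-2.9620e-01  3.1271e+00 -2.9000e-03] [ 3.11 -6.09 -2.17] 0.04312432081149713
```

View pics/wrist6c.png

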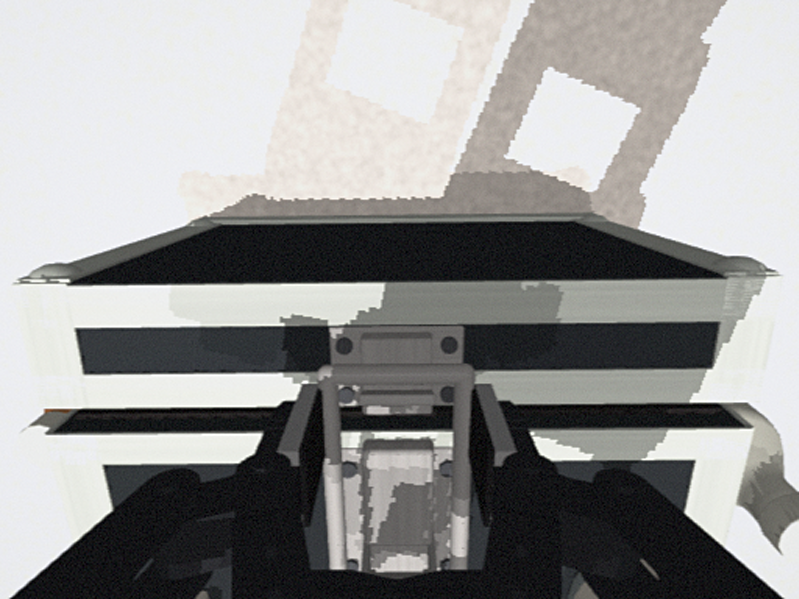

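View pics/side6c.png

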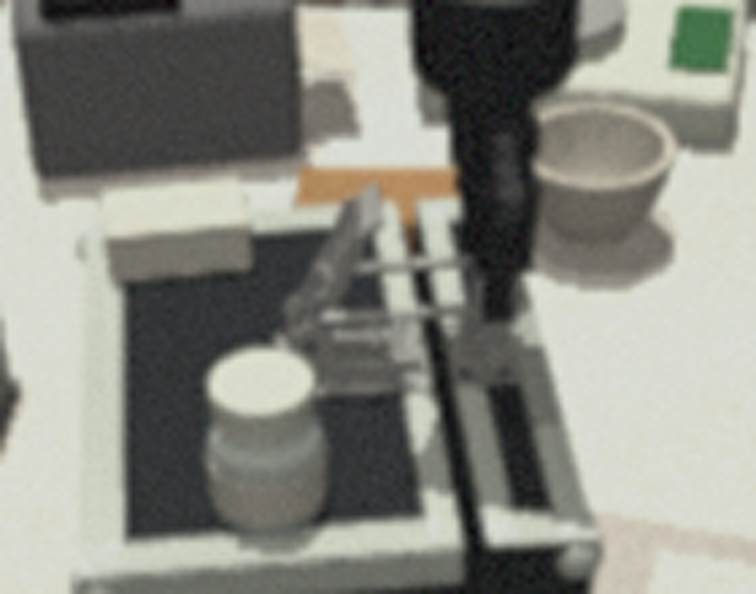

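```bash
cat > where.py <<'E'
from h import *
P=np.array([.594,-.0195,.19])
def inv(w,p=P):
    d=w[:2]-p[:2];a=p[2];return np.array([np.cos(a)*d[0]+np.sin(a)*d[1],-np.sin(a)*d[0]+np.cos(a)*d[1]])
E
python3 - <<'E'
from where import *
import pickle
c=pickle.load(open("v6.pkl","rb"))["wrist"][0];k=512/799
for z in(.225,.23,.235,.24): 
    x=inv(atz(c,396*k,371*k,z)); d=np.hypot(x[0],z-.214); ca=(d*d+.0004-.0965**2)/(.04*d); b=np.pi-np.arcsin((z-.214)/d)
    print("bar",z,x, "a'",b-np.arccos(ca) if abs(ca)<1 else ca)
print("hook top edge rear/front",inv(atz(c,396*k,405*k,.2165)),inv(atz(c,396*k,393*k,.2165)))
print("cover/roof edges",inv(atz(c,396*k,408*k,.19)),inv(atz(c,396*k,432*k,.19)),inv(atz(c,396*k,283*k,.19)))
E
```

```text
bar 0.225 [-0.10211263 -0.00147018] a' 1.8730076273775118
bar 0.23 [-0.10461282 -0.00146531] a' 1.9899360689882712
bar 0.235 [-0.10711302 -0.00146045] a' 2.1353210278669286
bar 0.24 [-0.10961321 -0.00145559] a' 2.3325782459563844
hook top edge rear/front [-0.08516175 -0.00149097] [-0.08971422 -0.00148648]
cover/roof edges [-0.0683587  -0.00152024] [-0.05734754 -0.0015311 ] [-0.12008784 -0.00146923]
```

Request:
move_arm([
  {"tx": -0.003,"ty": 0,"tz": 0.006,"ax": 0,"ay": 0,"az": 0,"fingers": 0.3},
  {"tx": -0.006,"ty": 0,"tz": 0.012,"ax": 0,"ay": 0,"az": 0,"fingers": 0.3},
  {"tx": -0.006,"ty": 0,"tz": 0.018,"ax": 0,"ay": 0,"az": 0,"fingers": 0.3},
  {"tx": -0.006,"ty": 0,"tz": 0.023,"ax": 0,"ay": 0,"az": 0,"fingers": 0.3},
  {"tx": -0.006,"ty": 0,"tz": 0.023,"ax": 0,"ay": 0,"az": 0,"fingers": 0.3},
])

```text
t: 5.0
tcp_pos: [0.5108, -0.0364, 0.2738]
orientation: [0.303, -3.127, 0.001]
ft_force: [-2.2, -4.6, 4.0]
finger_gap: 0.0431
```

```bash
python3 look.py 7 wrist side
```

```text
5.05 [ 0.5108 -0.0364  0.2742] [ 3.0270e-01 -3.1265e+00  1.5000e-03] [-2.07 -5.12  3.81] 0.04317715044232439
```

View pics/wrist7c.png

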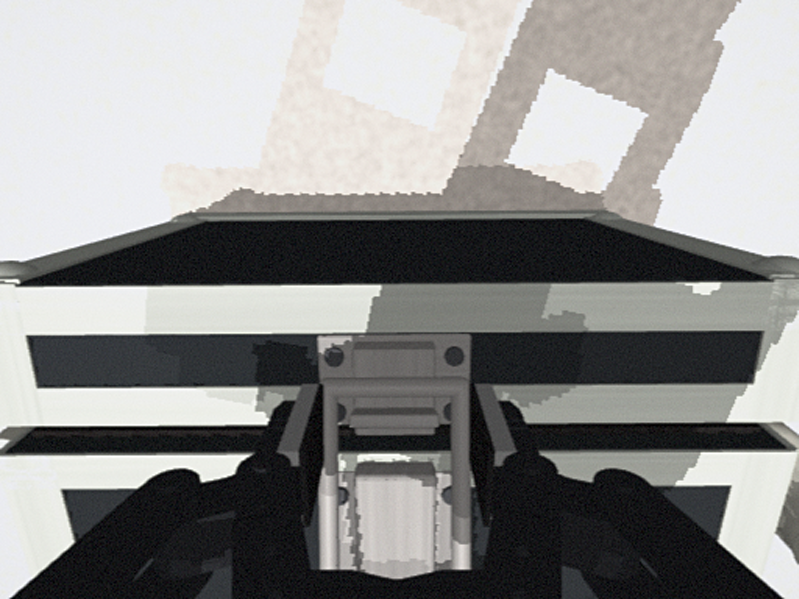

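View pics/side7c.png

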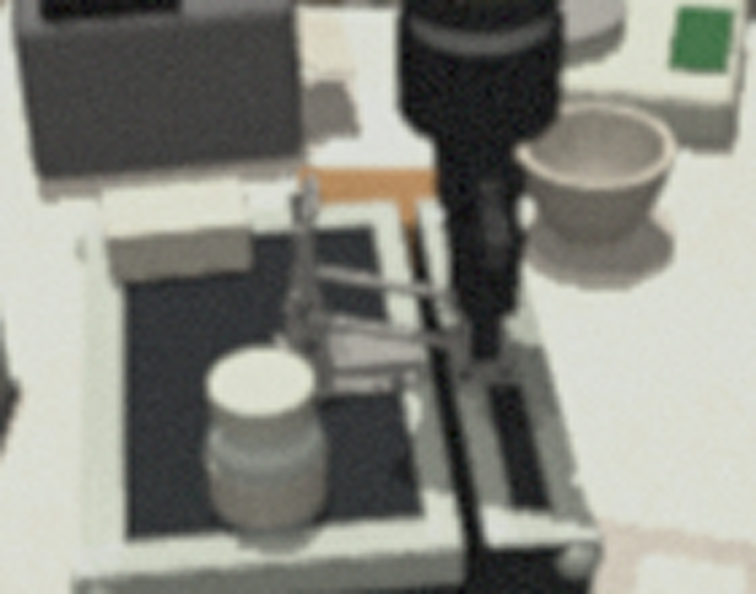

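Run:
```python
from where import *
import pickle
c=pickle.load(open("v7.pkl","rb"))["wrist"][0];k=512/799
for z in(.2035,.21,.215): 
    x=inv(atz(c,396*k,387*k,z)); d=np.hypot(x[0],z-.214); ca=(d*d+.0004-.0965**2)/(.04*d); b=np.pi-np.arcsin((z-.214)/d)
    print("bar",z,x, "a'",b-np.arccos(ca) if abs(ca)<1 else ca)
print("hook ",inv(atz(c,396*k,434*k,.2165)),inv(atz(c,396*k,410*k,.2165)))
print("cover/roof edges",inv(atz(c,396*k,427*k,.19)),inv(atz(c,396*k,284*k,.19)))
```

```text
bar 0.2035 [-0.09115642 -0.000732  ] a' 1.550886588195409
bar 0.21 [-0.09464946 -0.0007473 ] a' 1.6294658328349623
bar 0.215 [-0.09733641 -0.00075907] a' 1.7056584888054918
hook  [-0.08276849 -0.00071283] [-0.0907482  -0.00073866]
cover/roof edges [-0.06822478 -0.00064945] [-0.12048194 -0.00081866]
```

Request:
move_arm([
  {"tx": 0,"ty": 0,"tz": 0.003,"ax": 0,"ay": 0,"az": 0,"fingers": 0.3},
  {"tx": 0,"ty": 0,"tz": 0.005,"ax": 0,"ay": 0,"az": 0,"fingers": 0.3},
  {"tx": -0.002,"ty": 0,"tz": 0.006,"ax": 0,"ay": 0,"az": 0,"fingers": 0.3},
  {"tx": -0.004,"ty": 0,"tz": 0.006,"ax": 0,"ay": 0,"az": 0,"fingers": 0.3},
])

```text
t: 5.43
tcp_pos: [0.5139, -0.0359, 0.2702]
orientation: [0.302, -3.123, 0.002]
ft_force: [-13.0, -5.9, 15.5]
finger_gap: 0.0429
```

```bash
python3 look.py 8 wrist
```

```text
5.4333 [ 0.5139 -0.0359  0.2702] [ 3.024e-01 -3.123e+00  2.500e-03] [-12.98  -5.95  15.49] 0.04294545377660308
```

View pics/wrist8c.png

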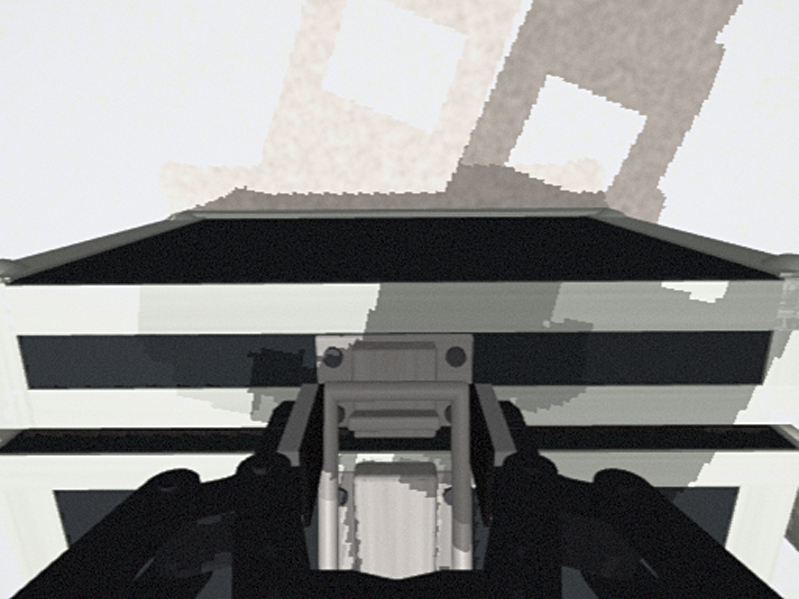

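Request:
move_arm([
  {"tx": 0,"ty": 0,"tz": -0.001,"ax": 0,"ay": 0,"az": 0,"fingers": 0.0},
  {"tx": 0,"ty": 0,"tz": -0.001,"ax": 0,"ay": 0,"az": 0,"fingers": -0.4},
  {"tx": 0,"ty": 0,"tz": -0.001,"ax": 0,"ay": 0,"az": 0,"fingers": -0.4},
  {"tx": 0,"ty": 0,"tz": -0.001,"ax": 0,"ay": 0,"az": 0,"fingers": -0.4},
])

```text
t: 5.82
tcp_pos: [0.5145, -0.0347, 0.2682]
orientation: [0.301, -3.126, -0.003]
ft_force: [0.0, 0.7, -0.3]
finger_gap: 0.0598
```

```bash
python3 look.py 9 wrist side
```

```text
5.8667 [ 0.5145 -0.0348  0.2681] [ 3.0100e-01 -3.1259e+00 -2.7000e-03] [-0.76 -0.09  0.  ] 0.05962194142916298
```

View pics/wrist9c.png

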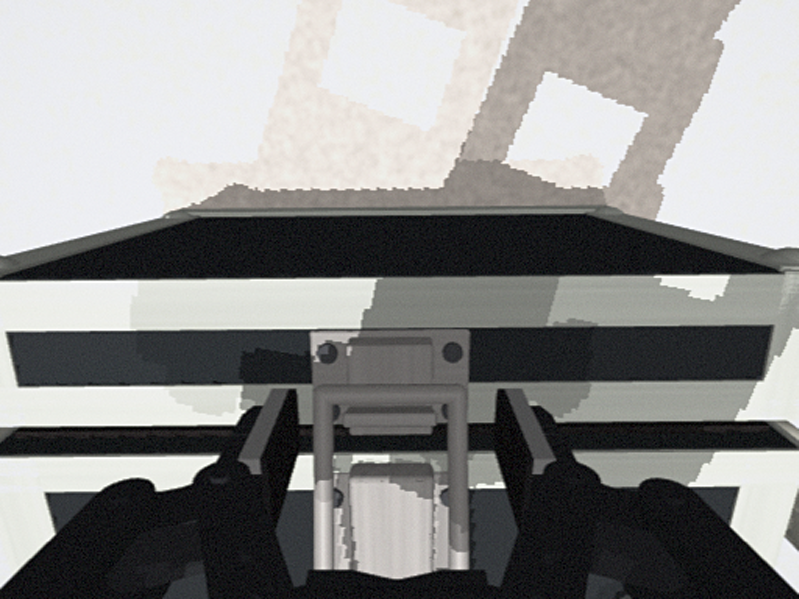

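View pics/side9c.png

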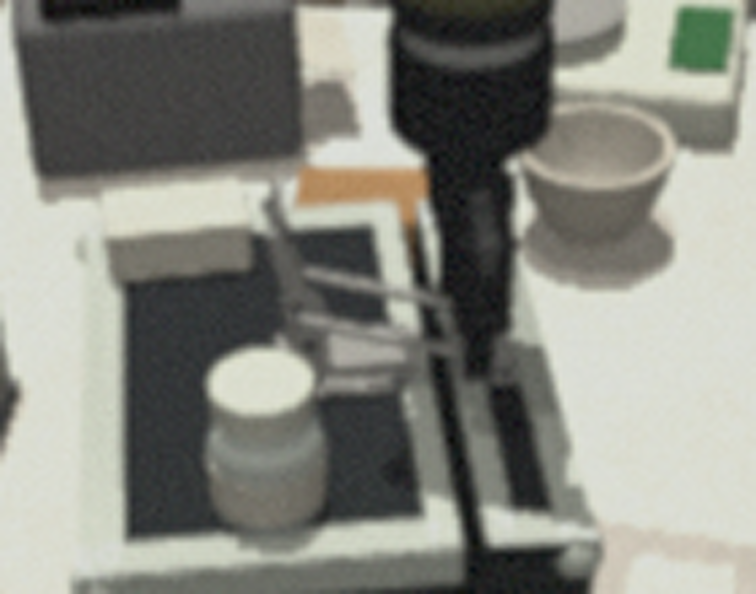

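Request:
move_arm([
  {"tx": 0,"ty": 0,"tz": -0.02,"ax": 0,"ay": 0,"az": 0,"fingers": -0.4},
  {"tx": 0,"ty": 0,"tz": -0.055,"ax": 0,"ay": 0,"az": 0,"fingers": -0.4},
  {"tx": 0,"ty": 0,"tz": -0.09,"ax": 0,"ay": 0,"az": 0,"fingers": 1},
  {"tx": 0,"ty": 0,"tz": -0.09,"ax": 0,"ay": 0,"az": 0,"fingers": 1},
  {"tx": 0,"ty": 0,"tz": -0.09,"ax": 0,"ay": 0,"az": 0,"fingers": 1},
])

```text
t: 6.33
tcp_pos: [0.5157, -0.0352, 0.3618]
orientation: [-0.301, 3.122, -0.001]
ft_force: [0.8, -0.4, -0.4]
finger_gap: 0.0238
```

```bash
python3 look.py 10 wrist side
```

```text
6.3833 [ 0.515  -0.0351  0.3593] [-3.014e-01  3.126e+00  3.000e-04] [-0.39  0.55  0.44] 0.016624710871449476
```

View pics/wrist10c.png

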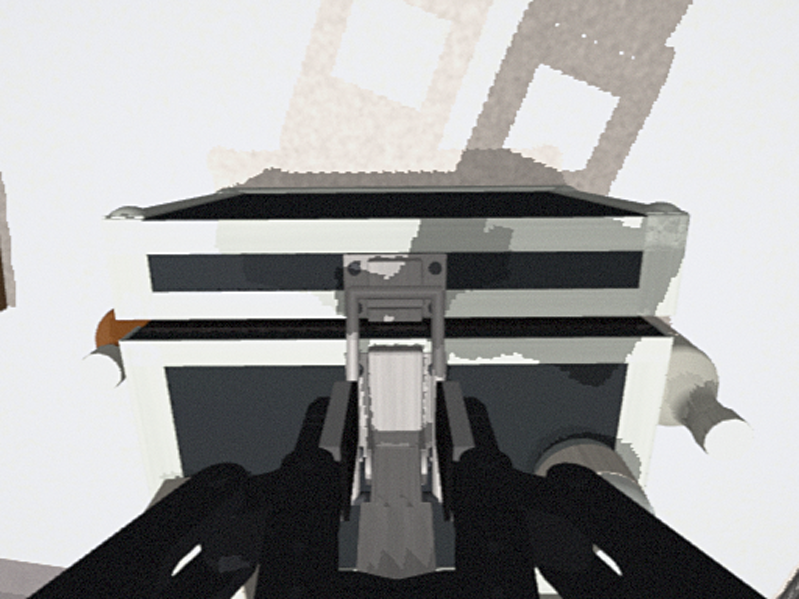

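View pics/side10c.png

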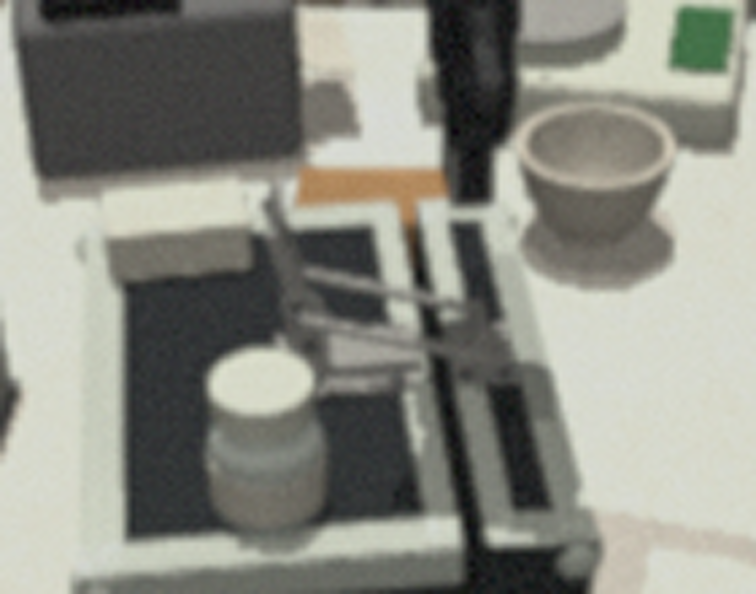

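Run:
```python
from where import *
from rig import r
s=r.read_state();t=s["tcp_pos"];print(t,inv(t))
x0=inv(t)[0]
for a in [1.5,1.3,1.2,1.1,1.,.9,.8,.7,.6,.5,.4,.3,.2,.1,0,-.05,-.1]:
    rho=.062
    xc=rho*np.cos(a)-.006*np.sin(a);zc=.214+rho*np.sin(a)+.006*np.cos(a)
    print(a,"tcp chest x %.4f z %.4f"%(xc-.011,zc+.073)," rel tx %.4f tz %.4f"%(-(xc-.011-x0),t[2]-zc-.073))
```

```text
[ 0.51451767 -0.03511972  0.35781088] [-0.08100191 -0.00032769]
1.5 tcp chest x -0.0126 z 0.3493  rel tx -0.0684 tz 0.0085
1.3 tcp chest x -0.0002 z 0.3483  rel tx -0.0808 tz 0.0095
1.2 tcp chest x 0.0059 z 0.3470  rel tx -0.0869 tz 0.0109
1.1 tcp chest x 0.0118 z 0.3450  rel tx -0.0928 tz 0.0128
1.0 tcp chest x 0.0174 z 0.3424  rel tx -0.0985 tz 0.0154
0.9 tcp chest x 0.0228 z 0.3393  rel tx -0.1038 tz 0.0185
0.8 tcp chest x 0.0279 z 0.3357  rel tx -0.1089 tz 0.0222
0.7 tcp chest x 0.0326 z 0.3315  rel tx -0.1136 tz 0.0263
0.6 tcp chest x 0.0368 z 0.3270  rel tx -0.1178 tz 0.0309
0.5 tcp chest x 0.0405 z 0.3220  rel tx -0.1215 tz 0.0358
0.4 tcp chest x 0.0438 z 0.3167  rel tx -0.1248 tz 0.0411
0.3 tcp chest x 0.0465 z 0.3111  rel tx -0.1275 tz 0.0468
0.2 tcp chest x 0.0486 z 0.3052  rel tx -0.1296 tz 0.0526
0.1 tcp chest x 0.0501 z 0.2992  rel tx -0.1311 tz 0.0587
0 tcp chest x 0.0510 z 0.2930  rel tx -0.1320 tz 0.0648
-0.05 tcp chest x 0.0512 z 0.2899  rel tx -0.1322 tz 0.0679
-0.1 tcp chest x 0.0513 z 0.2868  rel tx -0.1323 tz 0.0710
```

Request:
move_arm([
  {"tx": -0.02,"ty": 0,"tz": 0,"ax": 0,"ay": 0,"az": 0,"fingers": 1},
  {"tx": -0.045,"ty": 0,"tz": 0.0,"ax": 0,"ay": 0,"az": 0,"fingers": 1},
  {"tx": -0.05,"ty": 0,"tz": 0.01,"ax": 0,"ay": 0,"az": 0,"fingers": 1},
  {"tx": -0.05,"ty": 0,"tz": 0.018,"ax": 0,"ay": 0,"az": 0,"fingers": 1},
  {"tx": -0.05,"ty": 0,"tz": 0.018,"ax": 0,"ay": 0,"az": 0,"fingers": 1},
])

```text
t: 6.85
tcp_pos: [0.5623, -0.0256, 0.3361]
orientation: [0.301, -3.119, -0.003]
ft_force: [-0.2, 0.4, -1.1]
finger_gap: 0.0003
```

```bash
python3 look.py 11 wrist side; python3 -c "
from where import *
from rig import r
print(inv(r.read_state()['tcp_pos']))"
```

```text
6.9 [ 0.5624 -0.0257  0.3374] [ 3.0100e-01 -3.1209e+00 -2.3000e-03] [ 1.06  0.68 -0.08] -0.00010852699953958505
[-0.03192497 -0.00027302]
```

View pics/wrist11c.png

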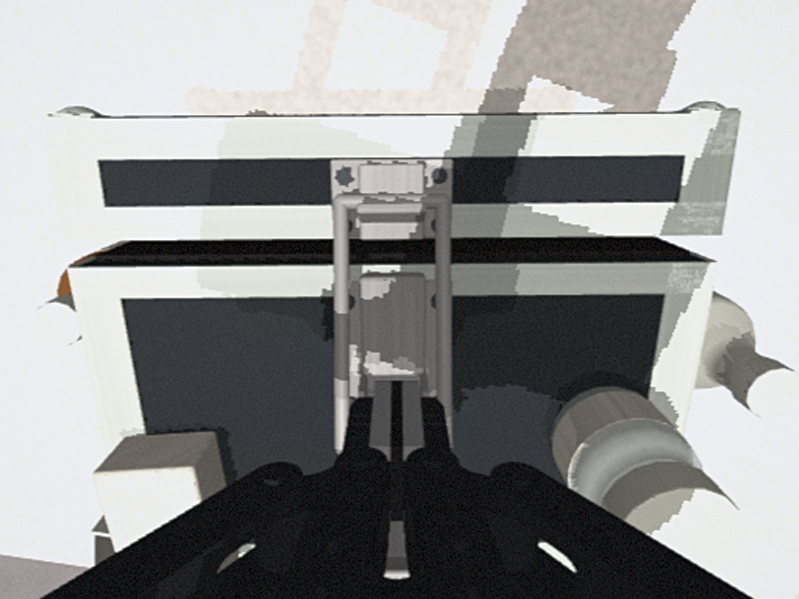

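View pics/side11c.png

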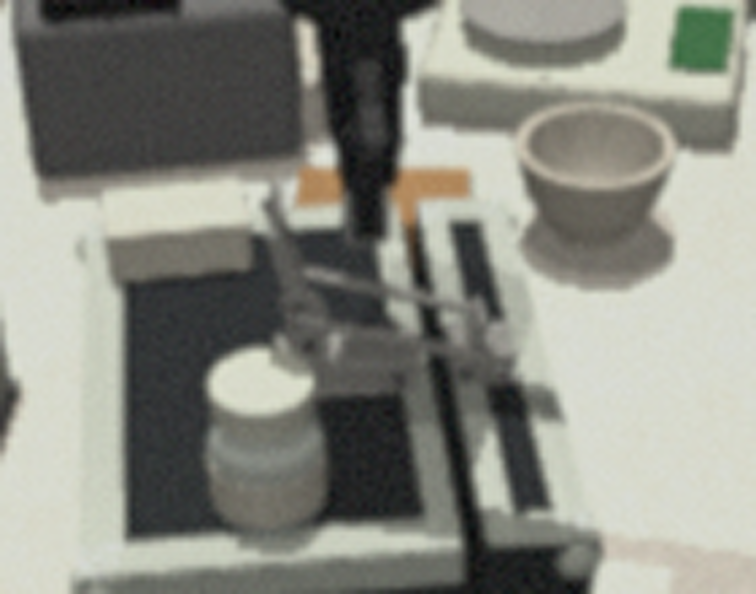

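Run:
```python
from where import *
import pickle
c=pickle.load(open("v11.pkl","rb"))["wrist"][0];k=512/799
for u,v in[(552,440),(690,450),(600,500)]:print([inv(atz(c,u*k,v*k,z)).round(3) for z in(.19,.24,.262)])
print("carton",inv(atz(c,232*k,497*k,.19)),inv(atz(c,215*k,434*k,.22)))
print("tip",proj(c,chest2w(np.array([.594,-.0195,.19]),[[-.021,0,.264],[-.043,0,.264]]))/k)
```

```text
[array([0.03 , 0.078]), array([-0.003,  0.06 ]), array([-0.018,  0.052])]
[array([0.036, 0.147]), array([0.001, 0.114]), array([-0.014,  0.099])]
[array([0.066, 0.106]), array([0.025, 0.082]), array([0.006, 0.071])]
carton [ 0.06377603 -0.08303323] [ 0.00720135 -0.07573444]
tip [[394.37988995 434.43058988]
 [394.4932935  373.17960677]]
```

Request:
move_arm([
  {"tx": -0.015,"ty": 0,"tz": -0.0095,"ax": 0,"ay": 0,"az": 0,"fingers": 1},
  {"tx": -0.03,"ty": 0,"tz": -0.0095,"ax": 0,"ay": 0,"az": 0,"fingers": 1},
  {"tx": -0.036,"ty": 0,"tz": -0.0095,"ax": 0,"ay": 0,"az": 0,"fingers": 1},
  {"tx": -0.042,"ty": 0,"tz": -0.008,"ax": 0,"ay": 0,"az": 0,"fingers": 1},
  {"tx": -0.047,"ty": 0,"tz": -0.006,"ax": 0,"ay": 0,"az": 0,"fingers": 1},
])

```text
t: 7.37
tcp_pos: [0.6098, -0.017, 0.3474]
orientation: [0.301, -3.126, 0.0]
ft_force: [-2.3, -0.9, 2.7]
finger_gap: 0.0003
```

```bash
python3 look.py 12 wrist side; python3 -c "
from where import *
from rig import r
print(inv(r.read_state()['tcp_pos']))"
```

```text
7.4167 [ 0.6102 -0.0168  0.3466] [ 3.0130e-01 -3.1266e+00 -1.0000e-04] [-1.84 -0.16  1.19] 1.5441505557529884e-05
[ 0.01615677 -0.00040392]
```

View pics/side12c.png

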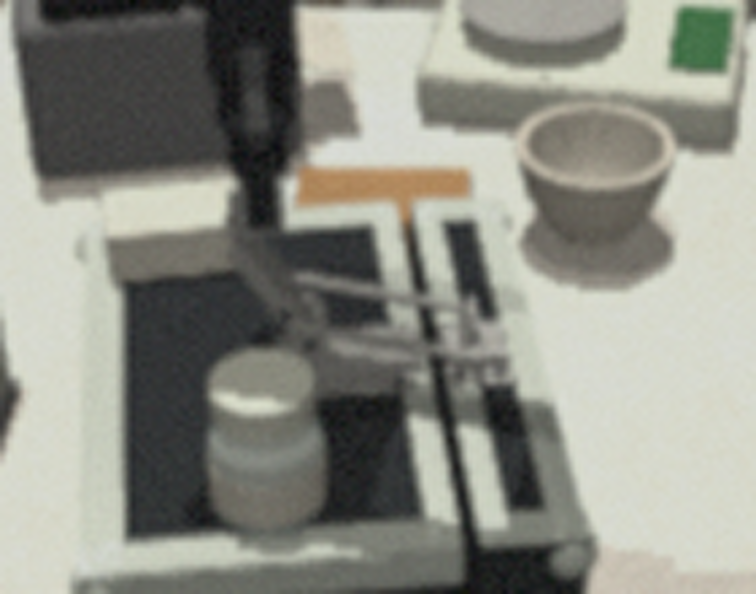

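View pics/wrist12c.png

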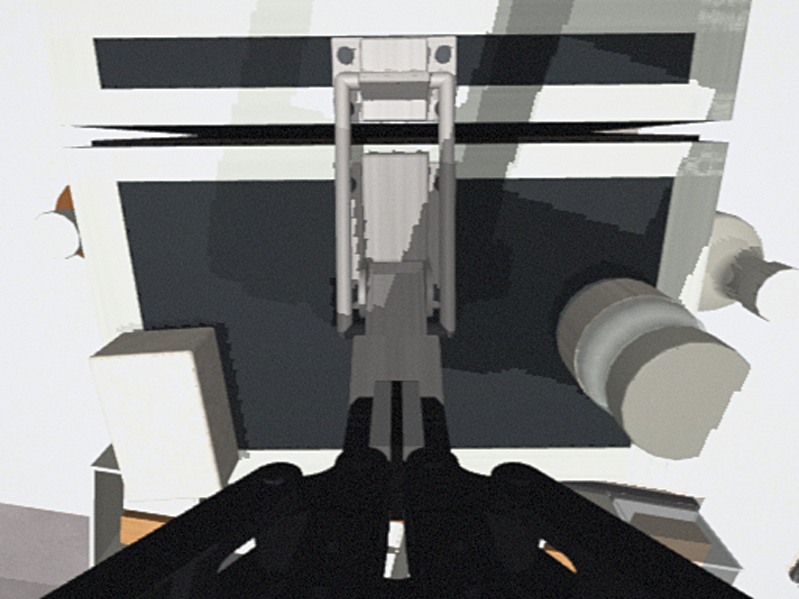

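Request:
move_arm([
  {"tx": -0.006,"ty": 0,"tz": 0.006,"ax": 0,"ay": 0,"az": 0,"fingers": 1},
  {"tx": -0.011,"ty": 0,"tz": 0.011,"ax": 0,"ay": 0,"az": 0,"fingers": 1},
  {"tx": -0.016,"ty": 0,"tz": 0.0155,"ax": 0,"ay": 0,"az": 0,"fingers": 1},
  {"tx": -0.0205,"ty": 0,"tz": 0.02,"ax": 0,"ay": 0,"az": 0,"fingers": 1},
  {"tx": -0.024,"ty": 0,"tz": 0.025,"ax": 0,"ay": 0,"az": 0,"fingers": 1},
])

```text
t: 7.88
tcp_pos: [0.6346, -0.012, 0.3239]
orientation: [-0.301, 3.123, -0.0]
ft_force: [-1.4, 0.2, 6.9]
finger_gap: -0.0001
```

```bash
python3 look.py 13 wrist side; python3 -c "
from where import *
from rig import r
print(inv(r.read_state()['tcp_pos']))"
```

```text
7.9333 [ 0.6348 -0.012   0.3226] [-3.0110e-01  3.1229e+00  1.0000e-04] [-0.09  1.4   5.87] -6.040981545194128e-05
[ 0.04132831 -0.00031378]
```

View pics/side13c.png

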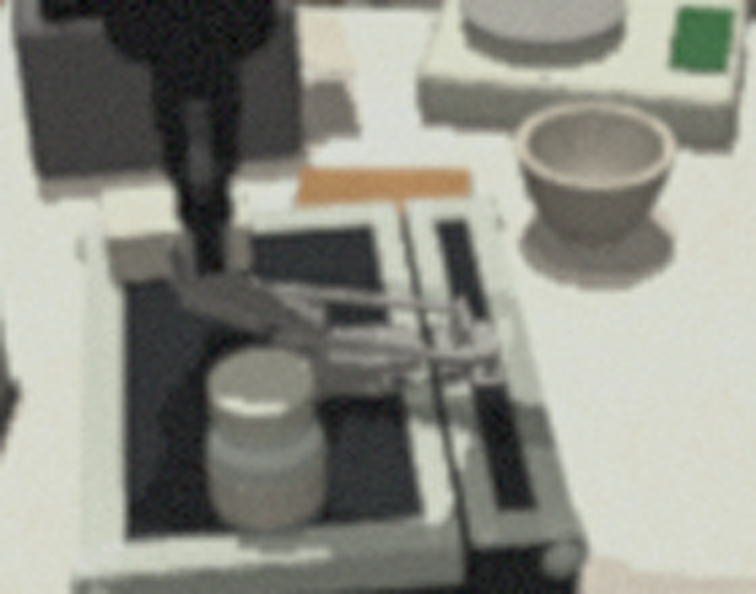

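View pics/wrist13c.png

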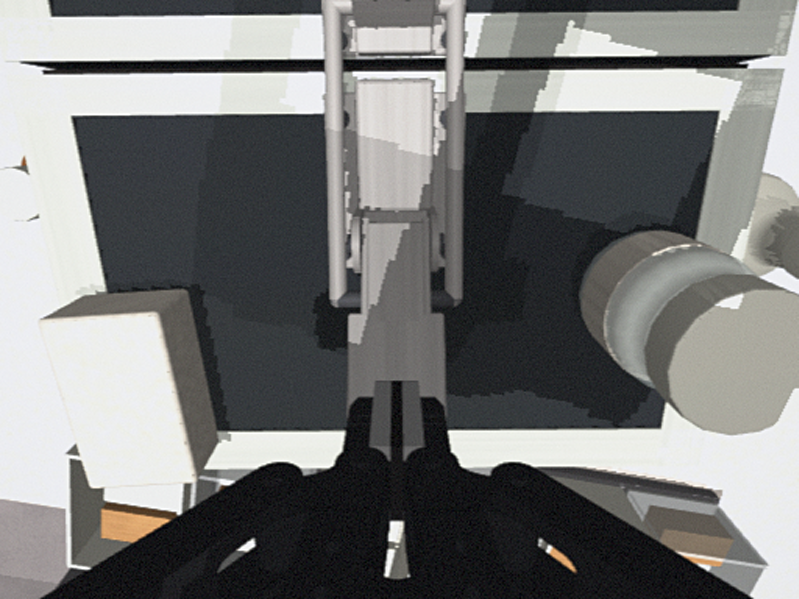

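Request:
move_arm([
  {"tx": -0.0025,"ty": 0,"tz": 0.006,"ax": 0,"ay": 0,"az": 0,"fingers": 1},
  {"tx": -0.0045,"ty": 0,"tz": 0.012,"ax": 0,"ay": 0,"az": 0,"fingers": 1},
  {"tx": -0.006,"ty": 0,"tz": 0.018,"ax": 0,"ay": 0,"az": 0,"fingers": 1},
  {"tx": -0.0075,"ty": 0,"tz": 0.024,"ax": 0,"ay": 0,"az": 0,"fingers": 1},
  {"tx": -0.008,"ty": 0,"tz": 0.03,"ax": 0,"ay": 0,"az": 0,"fingers": 1},
])

```text
t: 8.4
tcp_pos: [0.6413, -0.0106, 0.2908]
orientation: [0.301, -3.126, -0.0]
ft_force: [0.3, 0.1, 0.1]
finger_gap: 0.0003
```

```bash
python3 look.py 14 wrist side; python3 -c "
from where import *
from rig import r
print(inv(r.read_state()['tcp_pos']))"
```

```text
8.45 [ 0.6405 -0.0106  0.2886] [ 3.0100e-01 -3.1228e+00 -1.2000e-03] [ 0.12  0.57 -0.83] 6.586697687228607e-05
[ 4.71802758e-02 -6.45114679e-05]
```

View pics/side14c.png

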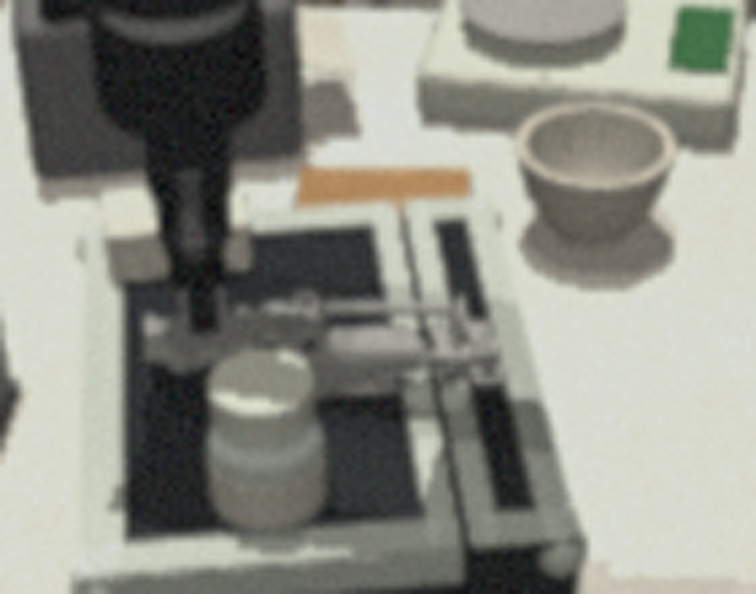

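View pics/wrist14c.png

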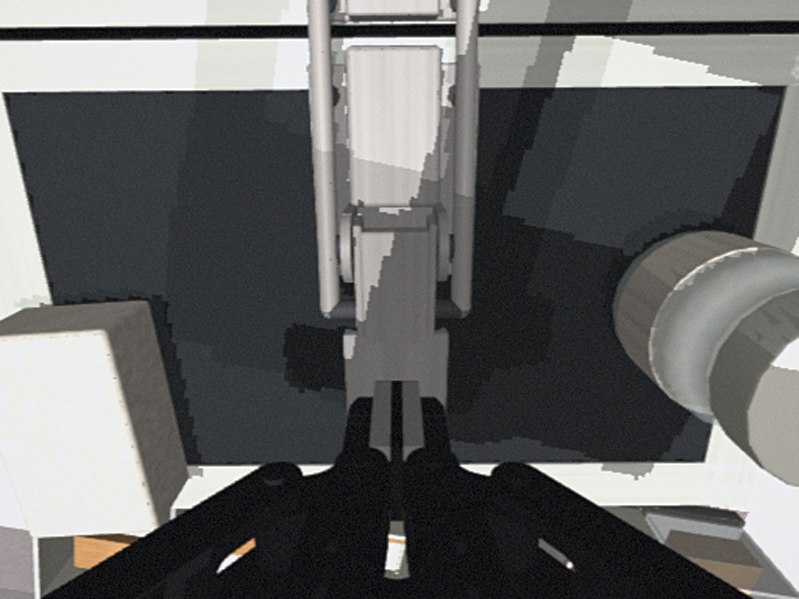

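Request:
move_arm([
  {"tx": 0,"ty": 0,"tz": 0.002,"ax": 0,"ay": 0,"az": 0,"fingers": 1},
  {"tx": 0,"ty": 0,"tz": 0.004,"ax": 0,"ay": 0,"az": 0,"fingers": 1},
  {"tx": 0,"ty": 0,"tz": 0.005,"ax": 0,"ay": 0,"az": 0,"fingers": 1},
])

```text
t: 8.75
tcp_pos: [0.6412, -0.0108, 0.2881]
orientation: [0.301, -3.126, 0.0]
ft_force: [-5.4, -0.3, 7.9]
finger_gap: -0.0002
```

Firm contact at z ≈ 0.288 with about 8 N, so the lever is seated. I'll lift straight up and retreat.

Request:
move_arm([
  {"tx": 0,"ty": 0,"tz": -0.02,"ax": 0,"ay": 0,"az": 0,"fingers": 1},
  {"tx": 0,"ty": 0,"tz": -0.06,"ax": 0,"ay": 0,"az": 0,"fingers": 1},
  {"tx": 0.02,"ty": 0,"tz": -0.1,"ax": 0,"ay": 0,"az": 0,"fingers": 1},
  {"tx": 0.06,"ty": 0,"tz": -0.125,"ax": 0,"ay": 0,"az": 0,"fingers": 1},
  {"tx": 0.1,"ty": 0,"tz": -0.125,"ax": 0,"ay": 0,"az": 0,"fingers": 1},
])

```text
t: 9.17
tcp_pos: [0.5494, -0.029, 0.4179]
orientation: [-0.302, 3.117, -0.004]
ft_force: [-0.2, -0.9, 0.9]
finger_gap: 0.0004
```

Request:
move_arm([
  {"tx": 0.03,"ty": 0,"tz": 0,"ax": 0,"ay": 0,"az": 0,"fingers": 1},
  {"tx": 0.03,"ty": 0,"tz": 0,"ax": 0,"ay": 0,"az": 0,"fingers": 1},
  {"tx": 0.03,"ty": 0,"tz": 0,"ax": 0,"ay": 0,"az": 0,"fingers": 1},
])

```text
t: 9.42
tcp_pos: [0.518, -0.0347, 0.4122]
orientation: [-0.3, 3.125, -0.001]
ft_force: [1.0, -0.4, 0.1]
finger_gap: -0.0002
```

```bash
python3 look.py 15 wrist side scene
```

```text
9.5167 [ 0.5194 -0.0345  0.4114] [-0.3013  3.1266  0.    ] [-0.63  0.18 -0.89] -0.00030446393624119773
```

View pics/side15c.png

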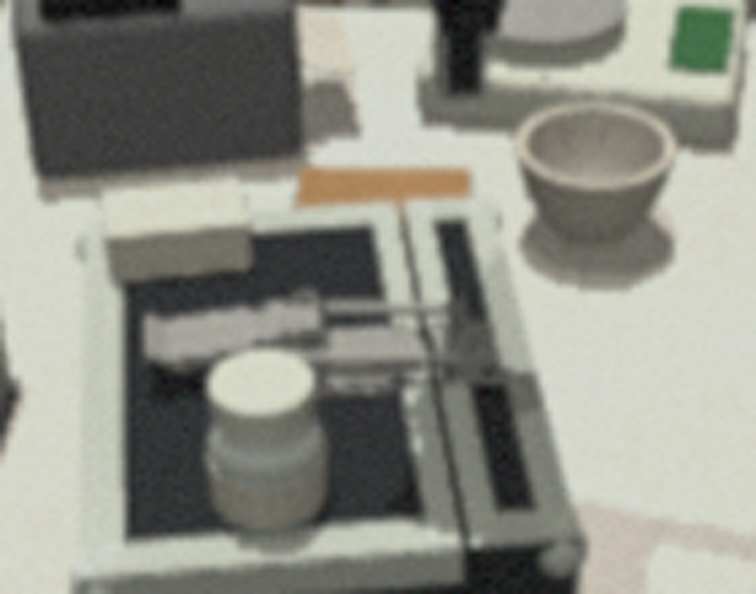

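View pics/wrist15c.png

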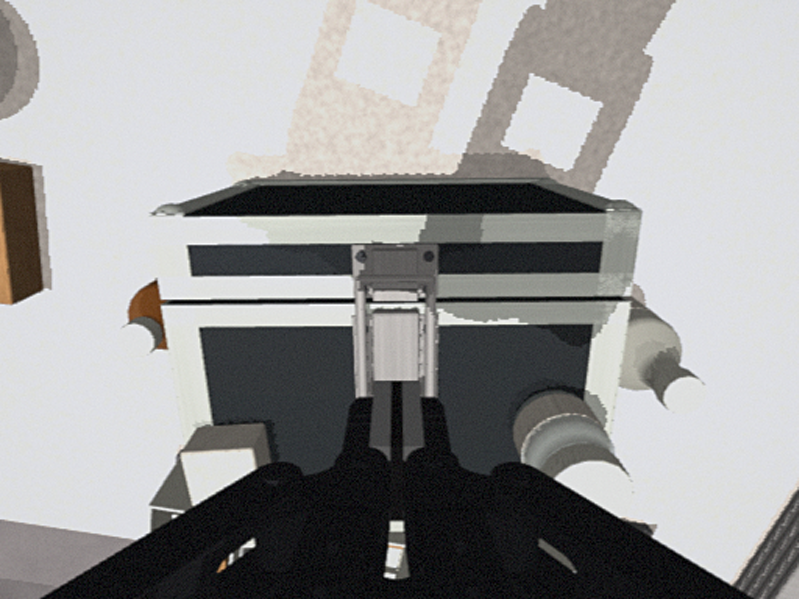

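View pics/scene15.png

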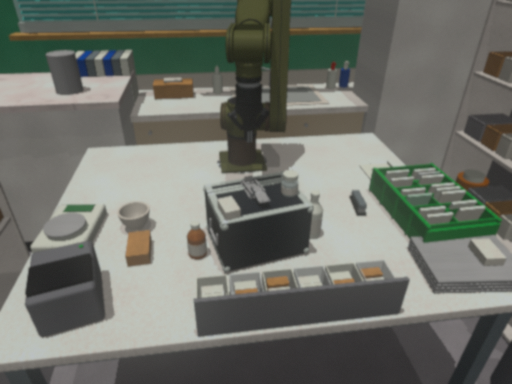

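Run:
```python
from rig import finish_job
print(finish_job())
```

```text
the job is handed in; nothing more can be done
None
```

The front cover is fastened, and I handed the job in at about 9.5 s of the 48 s allowed. I gripped the loop by its rails, lifted it over the hook and set the bar down in front of it. I then let go and pushed the lever over to the rear with closed fingers until it snapped flat.

- **Latch:** The pictures showed the bar in front of the hook after release, and still there after the lever shut. The push force fell to about 0 at the snap. A light press then met firm contact of about 8 N roughly 1 mm above the height worked out for a shut lever. I put that down to measuring tolerance.
- **Cover:** The parting gap closed to a thin, even line, as expected for a fastened cover.
- **Surroundings:** The last views show the jar, carton, bottles and other things standing where they were. The robot is clear of everything, and the forces I read stayed around 20 N or below.

No check failed. Early on, my first two fits of the lever angle disagreed (about 1.2 against 0.8 rad). I checked the bar and hook positions again in the pictures before lowering the bar in front of the hook.

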